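# Isolate the lamp curing box and hold its sprung lid at the set opening

## Robot

A 6-joint arm with a two-finger parallel gripper is mounted at the origin on a cart in front of the work surface, level with it; the furniture and walls round the work are solid. World frame = base frame: x ahead of the robot, y to its left, z up, the work surface at z = 0. Lengths are in m, angles in rad, forces in N, time in s.
With the tool pointing down it reaches from about 0.35 to 0.85 m from the base axis. Payload 8.1 kg.
Tool frame: the origin (TCP) lies on the mounting face of the last link; the fingertips stand 186 mm ahead of it and the grasp point (between the pads) lies 167 mm ahead of it; z points along the fingers, y is the line along which they close (so a half turn about z gives the same grasp; the last joint's range is limited). The gripper opens to 93 mm and grips with 3 to 60 N. Pads are 15 mm wide; open, the fingers measure 128 mm over their backs; the gripper's body (75 mm by 188 mm) begins 65 mm behind the grasp point.
Start: joints at [-1.432, 0.13, 1.488, -0, 1.523, -0.085], TCP at [0.133, -0.585, 0.405] pointing down, gripper open.
Joint ranges: [-2.96, 2.96], [-0.89, 2.26], [0.02, 2.5], [-1.34, 4.48], [0, 2.73], [-2.66, 2.66]. Speed limits (rad/s): [2.39, 2.39, 2.79, 3.14, 3.14, 3.14].

## Interface

Orientations are given as a rotation vector (axis times angle).
In Python, from plant import * gives the robot as it stands. The module is installed in compiled form; this text tells all that it offers.
- The arm moves only by the tool arm_command, never from a script. Its argument "increments" is a list of rows, each a list of 6 numbers: the shift along the tool's x, y, z in units of 0.2 m (1.0 is 0.2 m), then the turn, a rotation vector about the tool's x, y, z in units of pi rad (1.0 is pi rad). A call has exactly 5 rows; each row is the pose to reach, as a shift and turn from the pose commanded when the call began, along the tool's axes at that moment, turning the shorter way round; what a row does not reach only later rows make up. A row lasts 1/8 s, in which the tool goes at most 62.5 mm and 10.7 degrees, less where a joint would pass 70% of its speed; a pose out of reach is approached as far as the arm can. A call with a number of a shift or a turn outside -1 to 1 is refused whole. A call with a gripper value outside its range is refused whole. "fingers" is the closure, from -1 (fully open) to 1 (shut), set as the call begins (left out, the last holds). The fingers move at their own pace and stop on an object; "force" is the grip in N (left out, the last holds). Time passes only in rows, so rows that repeat a pose let the fingers close, or fill a call up. It gives the time, the measured TCP pose, the force, the opening and the grip force at its end, in the units of the state.
- read_state(): the state, without advancing time (a new reading comes with each control period).
- read_camera(name): name is "scene" or "top" or "wrist"; returns a dict with "image" (480x640x3 uint8, red, green, blue), "fx", "fy", "cx", "cy" (pixels), "T" (4x4, takes a point from camera to world coordinates). Camera axes: x right, y down, z forward; pixel columns grow to the right and rows downward; lengths in m; the calibration is good to about 2 mm. A picture is of the moment at which its call begins. There is no depth.
- close_job(): hands the job in; it is judged then, once.
The state is a dict: "t": time; "q": joint angles; "dq": joint speeds; "joint_torque": joint torques, N m; "tool_pos": TCP position; "orientation": TCP orientation; "force": force on the tool from outside, world axes, zero at the start; "wrist_torque": the same for the moment, N m; "opening": finger opening in m; "gripper_force": force on a finger pad.
Only numpy, scipy, OpenCV 4.12 (cv2) and the standard library are available. Lean on these libraries where they do the work, as an engineer would, in place of code of your own. Each camera call takes 0.05 s, during which the arm holds its last target. There are 200 camera calls.

## Task

Switch the lamp curing box off at its isolator first: turn the red handle clockwise from the red dot fully to the white dot. Only then lift the box's spring-closed lid by its black knob until the lid lies in line with the red setting arm at its side, and finish while still holding it there by the knob, because it falls shut when let go. Do not shift the setting arm or disturb the cups, bottle and jar on the bench.

Things in the scene. Friction and masses are not known exactly. Their poses are not given: they have to be found in the camera images.
- isolator: rotary isolator fixed to the bench: grey base 95 x 95 mm, 55 mm high with a yellow top plate. Origin at the centre of its underside, z up. A white dot (OFF) lies on the plate 36 mm from the centre in its +x direction, a red dot (ON) 36 mm from the centre 1.05 rad (60 degrees) counter-clockwise from it, seen from above
- switch_grip (a point): middle of the isolator's red bar handle, on its upright turning axis, 78 mm above the bench. The bar is 58 mm long, 14 mm wide, with its top 90 mm above the bench and its underside on a red disc at 66 mm; the base's top plate is at 55 mm. The point's x axis runs along the bar towards the end with a white line (the pointer), z is up. Grip it from above across its 14 mm width
- switch (a joint): angle of the isolator handle: 1.05 rad = ON (pointer at the red dot), 0 = OFF (pointer at the white dot); grows counter-clockwise seen from above. The pointer's yaw is the isolator's yaw plus this angle. It has an end stop at each end and a friction of about 0.1 N m that keeps it where it is left
- curing_box: lamp curing box fixed to the bench: white open tub 170 (x) x 180 (y) x 85 mm high with a grey lid. Origin at the centre of its underside, z up; its front faces its own -x, the lid's hinge is along y at its back (+x)
- lid_hinge (a point): middle of the lid's hinge axis, at x = +85 mm, z = 87 mm in the box's frame; its y axis is the hinge axis (same as the box's y at all times); its x axis lies in the lid and points from the front to the hinge
- lid (a joint): lid angle: 0 = shut (level), grows as the front edge is raised, stop at 1.2 rad. A spring and the lid's weight always pull it shut: about 3 N at the knob when shut, up to 5 N at 0.8 rad. The lid is 172 mm from hinge to front edge, 180 mm wide, 12 mm thick
- lid_knob: black knob on a steel stem at the middle of the lid's front edge: a cylinder 20 mm across and 30 mm long, its axis (y) parallel to the hinge; it turns freely on its pin. Grip it between its flat ends (30 mm wide). Origin at its centre: 98 mm above the bench and 40 mm in front of the tub when shut; in the lid's frame (origin lid_hinge) x = -210 mm, z = +11 mm.
- lid_edge (a point): point on the right-hand (-y) edge of the lid, 150 mm from the hinge, marked by a black line along the edge; its x axis lies along the lid towards the hinge
- setting_mark (a point): point on the red setting arm, 150 mm from the hinge axis. The arm, 4 mm thick and 9 mm high with a round red button near its tip, pivots on the hinge axis outside the lid's right-hand (-y) edge, beside a fixed aluminium quadrant that stands up to 225 mm above the bench (pass over it); its x axis lies along the arm towards the hinge
- setting_arm (a joint): angle of the red setting arm above level, same sense as the lid's: the lid is to be held with joint lid equal to this (0.4 to 0.8 rad). The arm is stiff and is not to be moved
- red_cup_mid (a point): red plastic cup, 71 mm wide, 50 mm high; point half-way up its middle; to be left alone
- grit_bottle_mid (a point): bottle with a green cap, 53 mm wide, 96 mm high; point half-way up its middle; to be left alone
- tea_cup_mid (a point): white porcelain cup, 77 mm wide, 57 mm high; point half-way up its middle; to be left alone
- glaze_jar_mid (a point): dark round jar, 80 mm wide, 74 mm high; point half-way up its middle; to be left alone
Mind the look-alikes: they are no part of the job. Of the things that look like the isolator, the largest one is meant.

How it is judged:
By the outcome, as a careful person would: the job done as asked, in the order asked, and still so for the second after the job is handed in, while the arm keeps its last pose, push and grip.
It also fails if it takes over 48 s, if anything falls off the work surface, if the arm or the gripper's body presses on something with over 40 N, if the wrist force passes 120 N, or if a joint passes its speed limit or range.

## Working session

There is one attempt and no reset: what is moved stays moved. The work goes in short steps, Python scripts to look and compute and a tool call to move; the robot and the scene stay as the last step left them, time stands still between calls to the robot, and variables do not carry over. Pictures are saved under pics/ and viewed, at most 10 in all, crops included, and the job is handed in when it is done.

Besides the shell and the picture viewer there is one more tool, called after "Call:" as name(argument=value, ...), one argument or row to a line, values as JSON. arm_command: Moves the arm, as the interface text tells. Shifts and turns lie within -1 to 1; 1 stands for 0.2 m of shift or pi rad of turn. Its arguments: {"type":"object","properties":{"increments":{"type":"array","items":{"type":"array","items":{"type":"number","minimum":-1,"maximum":1}}},"fingers":{"type":"number"},"force":{"type":"number"}},"required":["increments"]}

```bash
mkdir -p pics
cat > h.py <<'E'
from plant import *
import numpy as np, cv2
from scipy.spatial.transform import Rotation as R
def snap(n,f):
    c=read_camera(n); cv2.imwrite('pics/'+f+'.png',c['image'][:,:,::-1]); np.savez('pics/'+f+'.npz',**c); return c
def ray(c,u,v,z):
    T=c['T']; d=T[:3,:3]@np.array([(u-c['cx'])/c['fx'],(v-c['cy'])/c['fy'],1]); o=T[:3,3]
    return o+d*(z-o[2])/d[2]
def proj(c,P):
    T=c['T']; p=(np.atleast_2d(P)-T[:3,3])@T[:3,:3]
    return np.c_[c['fx']*p[:,0]/p[:,2]+c['cx'],c['fy']*p[:,1]/p[:,2]+c['cy']]
E
python3 - <<'E'
from h import *
for n in ('top','scene'):
    c=snap(n,n+'0'); print(n,c['T'].round(3).tolist(),c['fx'],c['cx'],c['cy'])
print(read_state())
E
```

```text
top [[0.022, -0.997, 0.078, 0.467], [-1.0, -0.021, 0.017, -0.04], [-0.016, -0.079, -0.997, 1.482], [0.0, 0.0, 0.0, 1.0]] 473.0972290547898 323.63886521327174 231.34874816911602
scene [[0.999, 0.035, -0.009, 0.587], [0.034, -0.859, 0.512, -0.699], [0.01, -0.512, -0.859, 1.214], [0.0, 0.0, 0.0, 1.0]] 443.07169536989005 325.3595773250881 242.55497308759047
{'t': 0.1, 'q': array([-1.43239799e+00,  1.31079079e-01,  1.48913983e+00,  1.13584409e-05,
        1.52302597e+00, -8.53846859e-02]), 'dq': array([ 0.00072248, -0.00199205, -0.00122757, -0.00066948, -0.00066033,
        0.00021404]), 'joint_torque': array([ 2.67557280e-04, -5.61340570e+01, -4.93094766e+01,  7.68810301e-02,
        2.90262583e-02, -5.74818000e-05]), 'tool_pos': array([ 0.13315673, -0.58482989,  0.4038128 ]), 'orientation': array([-3.12030573e+00, -3.50599205e-01,  5.09441766e-05]), 'force': array([-0.12988636,  0.79212832,  0.30296336]), 'wrist_torque': array([-0.02532618, -0.05145517,  0.01719948]), 'gripper_force': 0.0, 'opening': 0.09300895702342846}
```

View pics/top0.png

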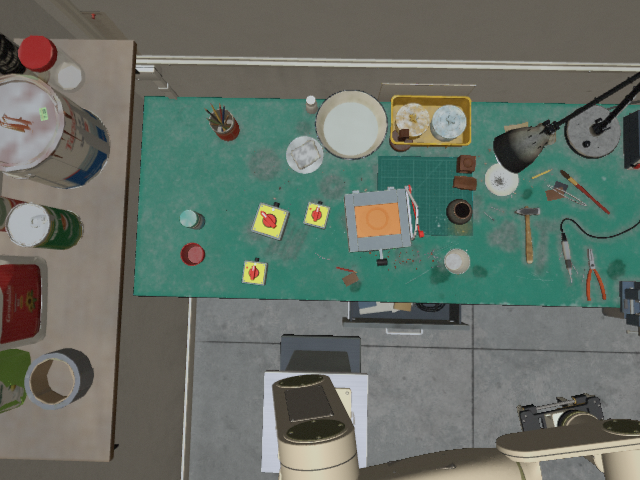

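View pics/scene0.png

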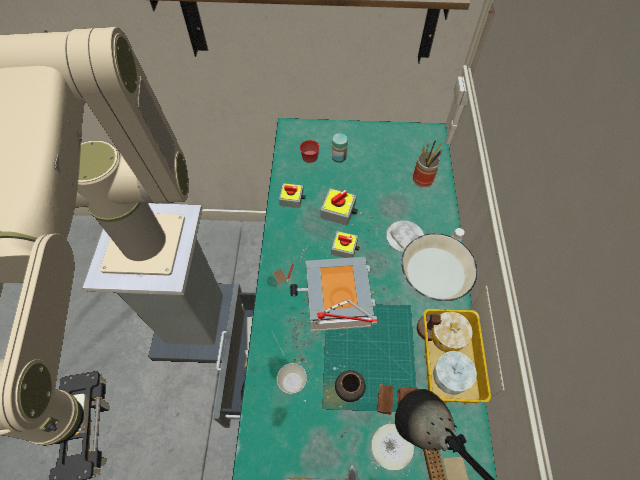

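The top view shows three look-alike isolators at (269,221), (316,214) and (255,272). The largest is at (269,221). The box is at (380,220), with its knob at (381,260) and the red arm at about (412,212). Next I'll look at close crops.

Run:
```python
import cv2,numpy as np
a=cv2.imread('pics/top0.png')[170:290,235:435]; b=cv2.imread('pics/scene0.png')[180:340,270:390]
cv2.imwrite('pics/ct.png',cv2.resize(a,None,fx=4,fy=4,interpolation=cv2.INTER_CUBIC))
cv2.imwrite('pics/cs.png',cv2.resize(b,None,fx=3.75,fy=3.75,interpolation=cv2.INTER_CUBIC))
```

```text
(no output)
```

View pics/ct.png

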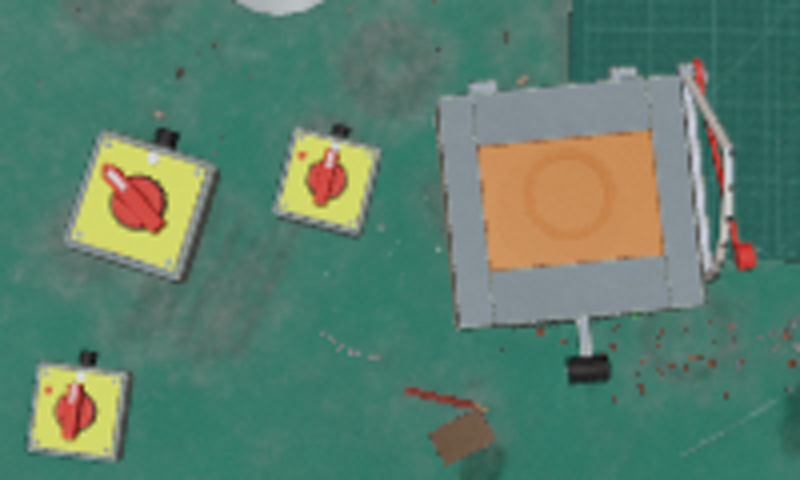

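View pics/cs.png

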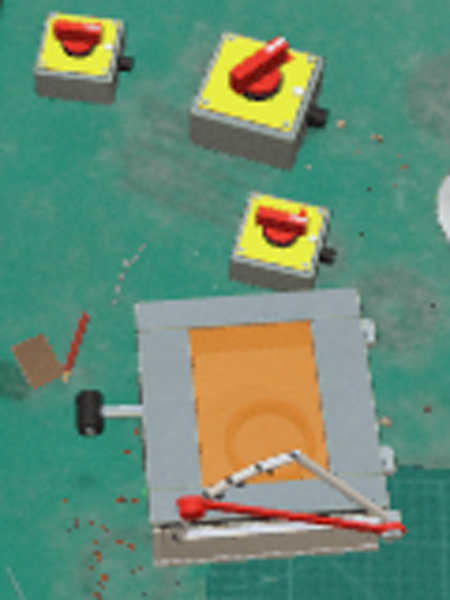

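The crops confirm the choice. The large isolator's handle is at crop (137,203), its pointer is at the red dot (107,170), and its white dot is at (152,158). Now I'll measure.

```bash
cat > m.py <<'E'
from h import *
ct=dict(np.load('pics/top0.npz')); cs=dict(np.load('pics/scene0.npz'))
f=lambda x,y:((x+.5)/4-.5+235,(y+.5)/4-.5+170)
g=lambda x,y:((x+.5)/3.75-.5+270,(y+.5)/3.75-.5+180)
def tri(p,q):
    A=[];b=[]
    for c,(u,v) in ((ct,p),(cs,q)):
        T=c['T'];d=T[:3,:3]@np.array([(u-c['cx'])/c['fx'],(v-c['cy'])/c['fy'],1]);d/=np.linalg.norm(d)
        M=np.eye(3)-np.outer(d,d);A.append(M);b.append(M@T[:3,3])
    return np.linalg.lstsq(np.vstack(A),np.hstack(b),rcond=None)[0]
E
python3 - <<'E'
from m import *
np.set_printoptions(precision=4,suppress=True)
P=np.array([ray(ct,*f(*p),.055) for p in ((103,132),(217,168),(183,280),(67,243))])
print('iso top',P.mean(0),np.linalg.norm(P-np.roll(P,1,0),axis=1))
# edges: left side 67->103 is +x dir
for a,b in ((3,0),(2,1)): d=P[b]-P[a];print('yaw',np.arctan2(d[1],d[0]))
for a,b in ((1,0),(2,3)): d=P[b]-P[a];print('yaw',np.arctan2(d[1],d[0])-np.pi/2)
w=ray(ct,*f(152,158),.055); d=w-P.mean(0); print('white',np.linalg.norm(d),np.arctan2(d[1],d[0]))
Q=np.array([ray(cs,*g(*p),.055) for p in ((190,107),(225,36),(322,69),(297,137))]);print('scene',Q.mean(0))
e1=ray(ct,*f(107,170),.09);e2=ray(ct,*f(163,228),.09);d=e1-e2;print('bar',(e1+e2)/2,np.linalg.norm(d),np.arctan2(d[1],d[0]))
L=np.array([ray(ct,*f(*p),.093) for p in ((437,97),(692,75),(703,303),(460,328))])
print('lid',L,L.mean(0),np.linalg.norm(L-np.roll(L,1,0),axis=1))
for a,b in ((3,0),(2,1)): d=L[b]-L[a];print('yaw',np.arctan2(d[1],d[0]))
for a,b in ((1,0),(2,3)): d=L[b]-L[a];print('yaw',np.arctan2(d[1],d[0])-np.pi/2)
print('knob',ray(ct,*f(588,369),.098),ray(cs,*g(89,412),.098),tri(f(588,369),g(89,412)))
t=tri(f(745,257),g(190,507));p=tri(f(699,72),g(400,527));print('arm',t,p,np.arctan2(t[2]-p[2],np.hypot(*(t-p)[:2])))
E
```

```text
iso top [0.6071 0.1478 0.055 ] [0.0888 0.0914 0.0889 0.0927]
yaw -0.2801406160370784
yaw -0.265721619108838
yaw -0.28613741684728344
yaw -0.2866059953649527
white 0.03702231829502346 -0.16613460233129332
scene [0.6123 0.1417 0.055 ]
bar [0.6084 0.1489 0.09  ] 0.06025346315157005 0.7926721892900417
lid [[ 0.6886 -0.0731  0.093 ]
 [ 0.7088 -0.2612  0.093 ]
 [ 0.5402 -0.2706  0.093 ]
 [ 0.5181 -0.0932  0.093 ]] [ 0.6139 -0.1745  0.093 ] [0.1718 0.1892 0.1688 0.1788]
yaw 0.11732329179254089
yaw 0.05607440564581634
yaw 0.10682201427873372
yaw 0.12438008308786808
knob [ 0.4901 -0.1867  0.098 ] [ 0.4926 -0.1886  0.098 ] [ 0.4912 -0.1869  0.0939]
arm [ 0.5699 -0.287   0.1669] [ 0.7159 -0.2665  0.0898] 0.4821325716363166
```

Call:
arm_command(
  increments=[
    [0.3, -0.3, 0, 0, 0, 0],
    [0.6, -0.6, 0, 0, 0, 0],
    [0.9, -0.9, 0, 0, 0, 0],
    [1, -1, 0, 0, 0, 0],
    [1, -1, 0, 0, 0, 0],
  ],
  fingers=-1,
  force=20,
)

```text
t: 0.72
tool_pos: [0.2848, -0.3432, 0.4044]
orientation: [-3.121, -0.354, -0.0]
force: [0.6, -0.5, -0.2]
opening: 0.093
gripper_force: 0.0
```

Call:
arm_command(
  increments=[
    [0.3, -0.3, 0, 0, 0, 0],
    [0.6, -0.6, 0, 0, 0, 0],
    [0.9, -0.9, 0, 0, 0, 0],
    [1, -1, 0, 0, 0, 0],
    [1, -1, 0, 0, 0, 0],
  ],
)

```text
t: 1.35
tool_pos: [0.4352, -0.1036, 0.4045]
orientation: [-3.121, -0.355, 0.0]
force: [0.2, -0.3, 0.1]
opening: 0.0932
gripper_force: 0.0
```

Call:
arm_command(
  increments=[
    [0.3, -0.3, 0, 0, 0, 0],
    [0.6, -0.6, 0, 0, 0, 0],
    [0.9, -0.9, 0, 0, 0, 0],
    [1, -0.98, 0, 0, 0, 0],
    [1, -0.98, 0, 0, 0, -0.05],
  ],
)

```text
t: 1.98
tool_pos: [0.5867, 0.1322, 0.4038]
orientation: [-3.083, -0.602, 0.002]
force: [0.3, -0.8, -1.6]
opening: 0.093
gripper_force: 0.0
```

Run:
```python
from h import *
c=snap('wrist','w1'); print(c['T'].round(3).tolist(),c['fx'])
```

```text
[[0.376, -0.889, -0.26, 0.658], [-0.927, -0.361, -0.105, 0.162], [-0.0, 0.281, -0.96, 0.384], [0.0, 0.0, 0.0, 1.0]] 355.3243523649451
```

View pics/w1.png

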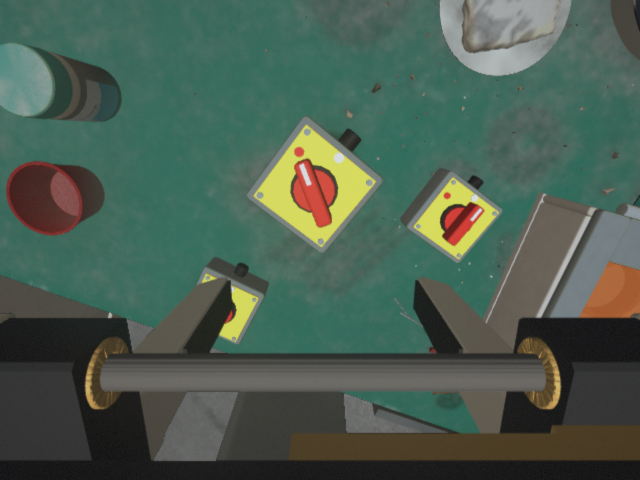

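The wrist view shows the large isolator with plate corners at (307,117), (382,181), (322,252) and (248,195). The white dot is at (339,158), the red dot at (299,152), and the bar runs from (303,162) to (324,226).

Run:
```python
from h import *
np.set_printoptions(precision=4,suppress=True)
c=dict(np.load('pics/w1.npz'))
P=np.array([ray(c,*p,.055) for p in ((307,117),(382,181),(322,252),(248,195))])
print(P,P.mean(0),np.linalg.norm(P-np.roll(P,1,0),axis=1))
w=ray(c,339,158,.055);r=ray(c,299,152,.055);m=P.mean(0)
for x in (w,r):print(np.linalg.norm(x-m),np.arctan2(*(x-m)[1::-1]))
e1=ray(c,303,162,.09);e2=ray(c,324,226,.09);print('bar',(e1+e2)/2,np.linalg.norm(e1-e2),np.arctan2(*(e1-e2)[1::-1]))
s=read_state();print(s['tool_pos'],s['q'],R.from_rotvec(s['orientation']).as_matrix())
```

```text
[[0.6668 0.1798 0.055 ]
 [0.6407 0.0954 0.055 ]
 [0.5561 0.1207 0.055 ]
 [0.582  0.2056 0.055 ]] [0.6114 0.1504 0.055 ] [0.0886 0.0883 0.0884 0.0888]
0.035064939887681223 -0.29631978536997333
0.03539180671027174 0.7922846882476464
bar [0.6109 0.1503 0.09  ] 0.056214505121706525 0.6946761455352068
[0.5874 0.1338 0.4035] [0.1384 0.1376 1.4826 0.0017 1.522  1.3124] [[ 0.9224  0.3864 -0.0008]
 [ 0.3864 -0.9224  0.0016]
 [-0.0001 -0.0018 -1.    ]]
```

Call:
arm_command(
  increments=[
    [0.136, -0.025, 0.1, 0, 0, -0.058],
    [0.136, -0.025, 0.2, 0, 0, -0.116],
    [0.136, -0.025, 0.35, 0, 0, -0.116],
    [0.136, -0.025, 0.45, 0, 0, -0.116],
    [0.136, -0.025, 0.45, 0, 0, -0.116],
  ],
)

```text
t: 2.65
tool_pos: [0.6084, 0.1437, 0.3123]
orientation: [-2.925, -1.143, 0.007]
force: [0.3, 0.0, 0.2]
opening: 0.093
gripper_force: 0.0
```

Run:
```python
from h import *
np.set_printoptions(precision=4,suppress=True)
s=read_state();M=R.from_rotvec(s['orientation']).as_matrix();psi=np.arctan2(M[1,0],M[0,0])
print(s['tool_pos'],psi,M[:,2],s['q'][5])
d=np.array([.6105,.149,.256])-s['tool_pos'];print(M.T@d/.2,(psi-.76)/np.pi)
```

```text
[0.6084 0.1437 0.3123] 0.7446797853255523 [-0.0043 -0.0007 -1.    ] 0.976062574715045
[ 0.0266 -0.0118  0.2816] -0.004876575789334675
```

Now I'll descend, close on the bar, and let the grip settle.

Call:
arm_command(
  increments=[
    [0.027, -0.012, 0.07, 0, 0, -0.005],
    [0.027, -0.012, 0.14, 0, 0, -0.005],
    [0.027, -0.012, 0.21, 0, 0, -0.005],
    [0.027, -0.012, 0.28, 0, 0, -0.005],
    [0.027, -0.012, 0.28, 0, 0, -0.005],
  ],
)

```text
t: 3.28
tool_pos: [0.6109, 0.1493, 0.2566]
orientation: [-2.916, -1.166, 0.005]
force: [0.2, -0.4, 0.5]
opening: 0.0927
gripper_force: 0.0
```

Call:
arm_command(
  increments=[
    [0, 0, 0, 0, 0, 0],
    [0, 0, 0, 0, 0, 0],
    [0, 0, 0, 0, 0, 0],
    [0, 0, 0, 0, 0, 0],
    [0, 0, 0, 0, 0, 0],
  ],
  fingers=1,
  force=20,
)

```text
t: 3.9
tool_pos: [0.6117, 0.1494, 0.2589]
orientation: [2.917, 1.167, 0.0]
force: [-0.1, -0.4, -0.3]
opening: 0.0477
gripper_force: 0.0
```

Call:
arm_command(
  increments=[
    [0, 0, 0, 0, 0, 0],
    [0, 0, 0, 0, 0, 0],
    [0, 0, 0, 0, 0, 0],
    [0, 0, 0, 0, 0, 0],
    [0, 0, 0, 0, 0, 0],
  ],
)

```text
t: 4.53
tool_pos: [0.6111, 0.1502, 0.2587]
orientation: [-2.915, -1.166, 0.002]
force: [-4.7, 4.0, 2.6]
opening: 0.0138
gripper_force: 20.0
```

Run:
```python
from h import *
np.set_printoptions(precision=4,suppress=True)
s=read_state();print(s)
```

```text
{'t': 4.525, 'q': array([0.1591, 0.3179, 1.5456, 0.0016, 1.2797, 0.9682]), 'dq': array([ 0.0003,  0.0009, -0.0018, -0.001 , -0.0018, -0.0005]), 'joint_torque': array([ -2.8005, -61.261 , -46.6949,  -1.4686,  -1.4701,  -0.0964]), 'tool_pos': array([0.6111, 0.1502, 0.2587]), 'orientation': array([-2.9151, -1.1664,  0.0019]), 'force': array([-4.7142,  3.9862,  2.6017]), 'wrist_torque': array([ 0.572 ,  0.7731, -0.1556]), 'gripper_force': 19.968701004981995, 'opening': 0.013843316883370246}
```

Call:
arm_command(
  increments=[
    [0, -0.004, 0, 0, 0, 0.05],
    [0, -0.004, 0, 0, 0, 0.1],
    [0, -0.004, 0, 0, 0, 0.15],
    [0, -0.004, 0, 0, 0, 0.2],
    [0, -0.004, 0, 0, 0, 0.25],
  ],
)

```text
t: 5.15
tool_pos: [0.6107, 0.1507, 0.2587]
orientation: [-3.14, 0.046, 0.002]
force: [-1.8, 3.6, 1.6]
opening: 0.014
gripper_force: 20.0
```

Run:
```python
from h import *
np.set_printoptions(precision=4,suppress=True)
s=read_state();M=R.from_rotvec(s['orientation']).as_matrix();print(np.arctan2(M[1,0],M[0,0]),s)
```

```text
-0.029027367285377283 {'t': 5.15, 'q': array([0.1601, 0.317 , 1.5466, 0.0013, 1.2788, 1.7595]), 'dq': array([ 0.0004,  0.0001,  0.0006,  0.0009, -0.    ,  1.2488]), 'joint_torque': array([ -2.7189, -61.665 , -46.3593,  -1.3622,  -0.8496,  -2.5057]), 'tool_pos': array([0.6107, 0.1507, 0.2587]), 'orientation': array([-3.1402,  0.0456,  0.0017]), 'force': array([-1.7737,  3.6305,  1.5785]), 'wrist_torque': array([0.655 , 0.4792, 0.1369]), 'gripper_force': 19.997296035289764, 'opening': 0.014040356988682386}
```

Call:
arm_command(
  increments=[
    [0, 0, 0, 0, 0, 0.05],
    [0, 0, 0, 0, 0, 0.085],
    [0, 0, 0, 0, 0, 0.095],
    [0, 0, 0, 0, 0, 0.1],
    [0, 0, 0, 0, 0, 0.1],
  ],
)

```text
t: 5.78
tool_pos: [0.6109, 0.1508, 0.2587]
orientation: [-3.096, 0.526, 0.001]
force: [-2.6, 4.2, 0.6]
opening: 0.014
gripper_force: 20.5
```

Run:
```python
from h import *
np.set_printoptions(precision=4,suppress=True)
s=read_state();M=R.from_rotvec(s['orientation']).as_matrix();print(np.arctan2(M[1,0],M[0,0]),s['force'],s['wrist_torque'],s['q'][5])
```

```text
-0.3364102531888865 [-2.6275  4.1907  0.6073] [0.946  0.3693 0.3681] 2.0669790147059723
```

Call:
arm_command(
  increments=[
    [0, 0, 0, 0, 0, 0],
    [0, 0, 0, 0, 0, 0],
    [0, 0, 0, 0, 0, 0],
    [0, 0, -0.2, 0, 0, 0],
    [0, 0, -0.5, 0, 0, 0],
  ],
  fingers=-1,
)

```text
t: 6.4
tool_pos: [0.6103, 0.1496, 0.357]
orientation: [3.095, -0.529, -0.008]
force: [0.4, -0.1, 0.2]
opening: 0.0593
gripper_force: 0.0
```

Call:
arm_command(
  increments=[
    [0, 0, -0.2, 0, 0, 0],
    [-0.1, 0, -0.35, 0, 0, 0],
    [-0.1, 0, -0.35, 0, 0, 0],
    [-0.1, 0, -0.35, 0, 0, 0],
    [-0.1, 0, -0.35, 0, 0, 0],
  ],
)

```text
t: 7.02
tool_pos: [0.5923, 0.1563, 0.4265]
orientation: [3.095, -0.53, -0.005]
force: [-0.1, 0.5, -0.0]
opening: 0.0929
gripper_force: 0.0
```

Run:
```python
from h import *
c=snap('wrist','w2');s=read_state();print(s['tool_pos'],s['orientation'],s['opening'],s['force'])
p=proj(c,[.6105,.149,.07])[0].astype(int);print(p)
a=c['image'][max(p[1]-90,0):p[1]+90,p[0]-120:p[0]+120,::-1]
cv2.imwrite('pics/w2c.png',cv2.resize(a,None,fx=3,fy=3,interpolation=cv2.INTER_CUBIC))
```

```text
[0.59227142 0.1563714  0.42662498] [ 3.09547559 -0.52952397 -0.00455513] 0.09313873081192074 [-0.11527115 -0.1756303   0.56959489]
[322 196]
```

View pics/w2c.png

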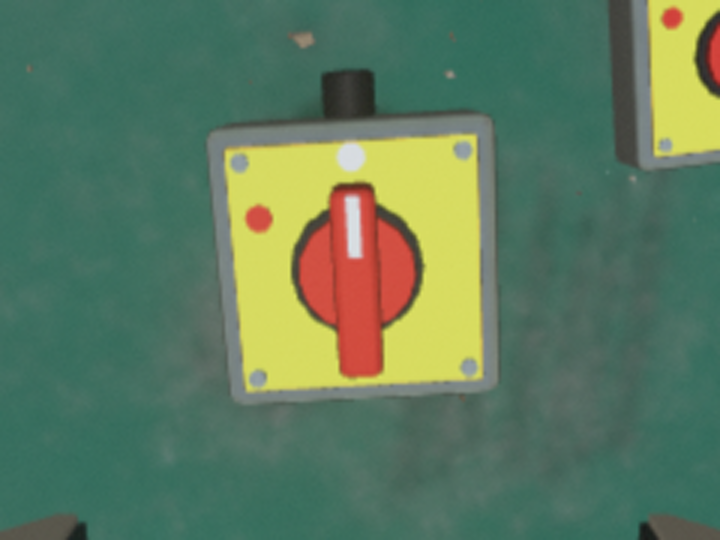

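The pointer bar at (352,185)–(361,375) lines up with the white dot at (351,157), so the isolator is OFF. Now I'll move to the knob.

Call:
arm_command(
  increments=[
    [-0.02, 0.3, 0, 0, 0, 0],
    [-0.04, 0.6, 0, 0, 0, 0],
    [-0.05, 0.9, 0, 0, 0, 0],
    [-0.05, 0.95, 0, 0, 0, 0],
    [-0.05, 0.95, 0, 0, 0, 0],
  ],
)

```text
t: 7.7
tool_pos: [0.5197, -0.0197, 0.4282]
orientation: [-3.096, 0.532, 0.001]
force: [-0.2, 0.6, -0.1]
opening: 0.0931
gripper_force: 0.0
```

Call:
arm_command(
  increments=[
    [-0.02, 0.3, 0, 0, 0, -0.05],
    [-0.04, 0.6, 0, 0, 0, -0.1],
    [-0.05, 0.9, 0, 0, 0, -0.142],
    [-0.05, 0.92, 0, 0, 0, -0.142],
    [-0.05, 0.92, 0, 0, 0, -0.142],
  ],
)

```text
t: 8.32
tool_pos: [0.4499, -0.1887, 0.4284]
orientation: [-3.136, -0.167, 0.0]
force: [-0.4, -0.0, 0.4]
opening: 0.0931
gripper_force: 0.0
```

Run:
```python
from h import *
np.set_printoptions(precision=4,suppress=True)
c=snap('wrist','w3');s=read_state();print(s['tool_pos'],s['orientation'],c['T'])
```

```text
[ 0.4501 -0.1882  0.4285] [-3.1361 -0.1687  0.0001] [[ 0.1057 -0.9546 -0.2783  0.5269]
 [-0.9944 -0.1016 -0.029  -0.1803]
 [-0.0006  0.2798 -0.96    0.4088]
 [ 0.      0.      0.      1.    ]]
```

View pics/w3.png

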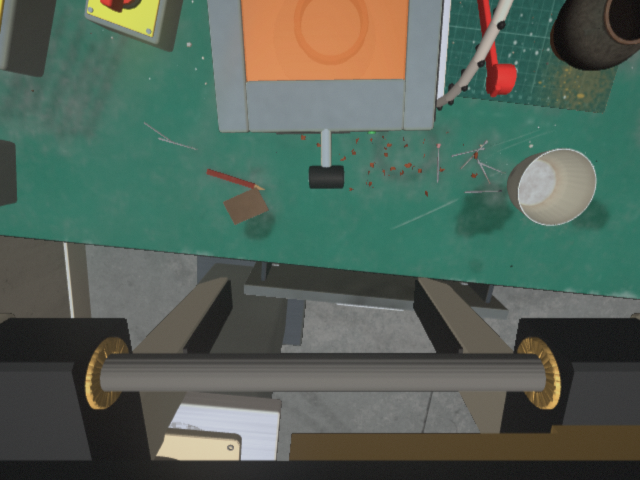

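Wrist view: the knob is at (326,177), the lid's front corners are at (220,131) and (436,130), and the setting arm's button is at (502,78). The tea cup at (552,187) is well clear.

Run:
```python
from m import *
np.set_printoptions(precision=4,suppress=True)
c=dict(np.load('pics/w3.npz'))
k=ray(c,326,177,.100);a=ray(c,220,131,.09);b=ray(c,436,130,.09)
print('knob',k,'edge',a,b,np.linalg.norm(a-b),np.arctan2(*(a-b)[1::-1])-np.pi/2,'mid',(a+b)/2)
s=read_state();M=R.from_rotvec(s['orientation']).as_matrix();psi=np.arctan2(M[1,0],M[0,0]);print(psi,M.T@(k-s['tool_pos'])/.2)
# joint arm-angle fit: button in 3 views (box pose known): project arm at angle th
yaw=.112;hy=np.array([np.cos(yaw),np.sin(yaw),0]);lat=np.array([-np.sin(yaw),np.cos(yaw),0])
H=k+hy*.210;H[2]=.087;print('hinge',H)
from scipy.optimize import least_squares
obs=[(ct,f(745,257)),(cs,g(190,507)),(c,(502,78))]
def res(x):
    P=H+lat*x[2]-hy*x[1]*np.cos(x[0])+np.array([0,0,x[1]*np.sin(x[0])])
    return np.concatenate([proj(cc,P)[0]-o for cc,o in obs])
r=least_squares(res,[.5,.16,-.11],x_scale=[.1,.1,.1]);print(r.x,r.fun)
```

```text
knob [ 0.4924 -0.1868  0.1   ] edge [ 0.5206 -0.0922  0.09  ] [ 0.541  -0.2765  0.09  ] 0.1854435250386257 0.1103159207621831 mid [ 0.5308 -0.1844  0.09  ]
0.1074630442448729 [0.2113 0.0174 1.6424]
hinge [ 0.7011 -0.1633  0.087 ]
[ 0.5268  0.1645 -0.1086] [ 0.1881 -1.161   0.4667 -0.2883 -0.0043  0.3433]
```

Call:
arm_command(
  increments=[
    [0.211, 0.016, 0.15, 0, 0, -0.001],
    [0.211, 0.016, 0.35, 0, 0, -0.001],
    [0.211, 0.016, 0.55, 0, 0, -0.001],
    [0.211, 0.016, 0.7, 0, 0, -0.001],
    [0.211, 0.016, 0.8, 0, 0, -0.001],
  ],
)

```text
t: 9.0
tool_pos: [0.492, -0.1856, 0.2666]
orientation: [-3.135, -0.177, 0.003]
force: [-0.1, -0.0, 0.7]
opening: 0.0928
gripper_force: 0.0
```

Call:
arm_command(
  increments=[
    [0, 0, 0.015, 0, 0, 0],
    [0, 0, 0.015, 0, 0, 0],
    [0, 0, 0.015, 0, 0, 0],
    [0, 0, 0.015, 0, 0, 0],
    [0, 0, 0.015, 0, 0, 0],
  ],
  fingers=1,
  force=30,
)

```text
t: 9.62
tool_pos: [0.4916, -0.1883, 0.2663]
orientation: [3.136, 0.173, 0.001]
force: [0.7, 0.8, 0.7]
opening: 0.0473
gripper_force: 0.0
```

Call:
arm_command(
  increments=[
    [0, 0, 0, 0, 0, 0],
    [0, 0, 0, 0, 0, 0],
    [0, 0, 0, 0, 0, 0],
    [0, 0, 0, 0, 0, 0],
    [0, 0, 0, 0, 0, 0],
  ],
)

```text
t: 10.25
tool_pos: [0.4914, -0.1875, 0.2656]
orientation: [-3.135, -0.174, 0.001]
force: [-1.1, 5.8, 0.8]
opening: 0.0295
gripper_force: 30.0
```

Run:
```python
from h import *
np.set_printoptions(precision=4,suppress=True)
s=read_state();M=R.from_rotvec(s['orientation']).as_matrix();print(np.arctan2(M[1,0],M[0,0]),M,s)
g=s['tool_pos']+M[:,2]*.167;print(g)
cw=snap('wrist','w4');cv2.imwrite('pics/w4c.png',cv2.resize(cw['image'][150:,:,::-1],None,fx=1,fy=1))
```

```text
0.11089704519499433 [[ 0.9939  0.1107 -0.0005]
 [ 0.1107 -0.9939  0.0017]
 [-0.0003 -0.0017 -1.    ]] {'t': 10.25, 'q': array([-0.4624,  0.0448,  1.8407,  0.0014,  1.2573,  0.9971]), 'dq': array([ 0.0004, -0.0004, -0.0022, -0.0019,  0.0022, -0.0001]), 'joint_torque': array([ -2.4598, -47.5178, -46.1861,  -1.4279,  -0.9904,   0.0247]), 'tool_pos': array([ 0.4914, -0.1875,  0.2656]), 'orientation': array([-3.1351, -0.174 ,  0.0006]), 'force': array([-1.1178,  5.7688,  0.7627]), 'wrist_torque': array([ 0.8705,  0.0744, -0.0201]), 'gripper_force': 29.98950093984604, 'opening': 0.02952072610075692}
[ 0.4913 -0.1872  0.0986]
```

View pics/w4c.png

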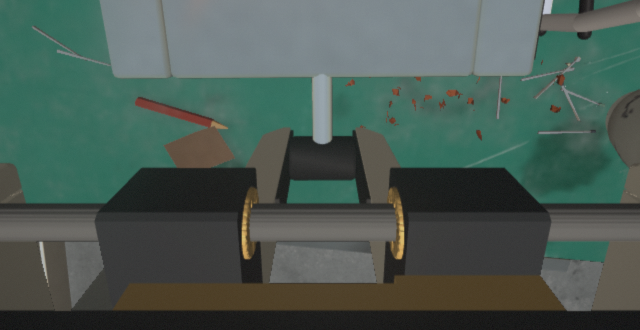

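The knob is held between its flat ends, at (322,157) in the crop with a 29.5 mm opening. Now I'll lift along the arc to about 0.45 rad.

Call:
arm_command(
  increments=[
    [0.011, -0.005, -0.105, 0, 0, 0],
    [0.032, -0.005, -0.207, 0, 0, 0],
    [0.063, -0.005, -0.308, 0, 0, 0],
    [0.104, -0.005, -0.404, 0, 0, 0],
    [0.128, -0.005, -0.451, 0, 0, 0],
  ],
)

```text
t: 10.92
tool_pos: [0.5168, -0.1841, 0.3561]
orientation: [-3.136, -0.174, 0.002]
force: [-1.2, 0.8, -4.1]
opening: 0.0294
gripper_force: 30.0
```

Call:
arm_command(
  increments=[
    [0, 0, 0, 0, 0, 0],
    [0, 0, 0, 0, 0, 0],
    [0, 0, 0, 0, 0, 0],
    [0, 0, 0, 0, 0, 0],
    [0, 0, 0, 0, 0, 0],
  ],
)

```text
t: 11.55
tool_pos: [0.5166, -0.1842, 0.3556]
orientation: [-3.136, -0.174, 0.001]
force: [-5.2, 2.2, -1.8]
opening: 0.03
gripper_force: 30.0
```

Run:
```python
from h import *
np.set_printoptions(precision=4,suppress=True)
s=read_state();print(s['tool_pos'],s['orientation'],s['force'],s['opening'])
cc=snap('scene','s5');b=cc['image'][240:340,280:400,::-1]
ct=snap('top','t5');a=ct['image'][170:270,340:440,::-1]
B=cv2.resize(b,None,fx=6,fy=6,interpolation=cv2.INTER_CUBIC)
cv2.imwrite('pics/s5c.png',B)
A=cv2.resize(a,None,fx=6,fy=6,interpolation=cv2.INTER_CUBIC);cv2.imwrite('pics/t5c.png',A)
```

```text
[ 0.5166 -0.1842  0.3556] [-3.1363 -0.1738  0.0012] [-5.2352  2.1603 -1.7861] 0.030030799528879208
```

View pics/s5c.png

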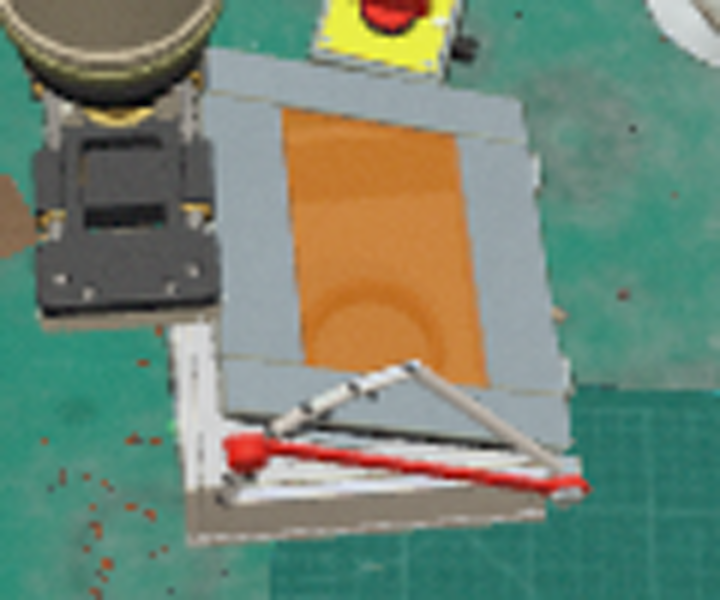

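The scene crop shows the lid's right edge running (225,415)–(570,448) and the red arm (265,448)–(560,486), so the lid is still slightly low. I'll fit the arm angle from its red pixels in several views.

```bash
cat > fit.py <<'E'
from h import *
from scipy.optimize import least_squares
np.set_printoptions(precision=4,suppress=True)
yaw=.111;ex=np.array([np.cos(yaw),np.sin(yaw),0]);ey=np.array([-np.sin(yaw),np.cos(yaw),0]);ez=np.array([0,0,1.])
H=np.array([.4915,-.187,0])+ex*.210+ez*.087
def pt(r,th,lat,h=0): return H+ey*lat-ex*(r*np.cos(th)-h*np.sin(th))+ez*(r*np.sin(th)+h*np.cos(th))
def redline(c,lat=-.1086,th=.52):
    im=c['image'].astype(int);m=(im[...,0]>130)&(im[...,1]<80)&(im[...,2]<80)
    a,b=proj(c,[pt(.015,th,lat),pt(.145,th,lat)])
    ys,xs=np.nonzero(m);P=np.c_[xs,ys];d=(b-a);L=np.linalg.norm(d);d/=L
    s=(P-a)@d;n=(P-a)@np.array([-d[1],d[0]]);k=(s>0)&(s<L)&(abs(n)<12)
    return P[k],a,b
def fitl(P):
    v=cv2.fitLine(P.astype(np.float32),cv2.DIST_HUBER,0,.01,.01).ravel();return v
E
python3 - <<'E'
from fit import *
w=snap('wrist','w5')
V={n:dict(np.load(f'pics/{n}.npz')) for n in ('scene0','top0','s5','t5','w5')}
D={}
for n,c in V.items():
    P,a,b=redline(c);print(n,len(P),a,b)
    if len(P)>15: D[n]=P; v=fitl(P);print('  line',v)
def res(x,ns):
    o=[]
    for n in ns:
        a,b=proj(V[n],[pt(.02,x[0],x[1]),pt(.14,x[0],x[1])]);d=(b-a)/np.linalg.norm(b-a)
        v=fitl(D[n]);nn=np.array([-v[1],v[0]])
        o+=[(a-v[2:])@nn,(b-v[2:])@nn]
    return np.array(o)
for ns in [list(D)]+[[n] for n in D]:
    r=least_squares(res,[.5,-.108],x_scale=[.1,.01],args=(ns,));print(ns,r.x,r.fun)
E
```

```text
scene0 73 [368.7675 321.831 ] [326.8113 315.7533]
  line [  0.9906   0.137  348.1998 317.3397]
top0 22 [411.73   191.5552] [419.8188 227.5696]
  line [  0.2392   0.971  415.     214.2   ]
s5 63 [368.7675 321.831 ] [326.8113 315.7533]
  line [  0.9905   0.1373 349.     317.5   ]
t5 20 [411.73   191.5552] [419.8188 227.5696]
  line [  0.2421   0.9703 414.8    213.3   ]
w5 1183 [510.7179 -35.5759] [543.4678 173.5259]
  line [  0.1575   0.9875 523.6227  78.6532]
['scene0', 'top0', 's5', 't5', 'w5'] [ 0.5325 -0.1051] [ 0.3581 -0.2069 -1.048  -0.4173  0.304  -0.2505 -1.0891 -0.3572  0.5563
  0.0485]
['scene0'] [ 0.5035 -0.1038] [-0.  0.]
['top0'] [ 0.5989 -0.1016] [-0. -0.]
['s5'] [ 0.5041 -0.1039] [ 0. -0.]
['t5'] [ 0.6083 -0.1015] [ 0. -0.]
['w5'] [ 0.5287 -0.1054] [-0. -0.]
```

Call:
arm_command(
  increments=[
    [0.0075, 0, -0.013, 0, 0, 0],
    [0.015, 0, -0.026, 0, 0, 0],
    [0.0225, 0, -0.039, 0, 0, 0],
    [0.03, 0, -0.052, 0, 0, 0],
    [0.0375, 0, -0.0635, 0, 0, 0],
  ],
)

```text
t: 12.32
tool_pos: [0.5241, -0.1833, 0.3686]
orientation: [-3.136, -0.174, 0.001]
force: [-4.6, 1.8, -1.6]
opening: 0.03
gripper_force: 30.0
```

Run:
```python
from fit import *
s=read_state();print(s['t'],s['tool_pos'],s['orientation'],s['force'],s['opening'])
cs=snap('scene','s6');cw=snap('wrist','w6')
a=cv2.resize(cs['image'][270:335,315:380,::-1],(400,400),interpolation=cv2.INTER_CUBIC)
b=cw['image'][0:400,240:640,::-1]
cv2.imwrite('pics/c6.png',np.hstack([a,b]))
for n,c in(('s6',cs),('w6',cw)):
    for lat,nm in((-.09,'lid'),(-.105,'arm')):
        print(n,nm,proj(c,[pt(r,.52,lat,h) for r in(.02,.15) for h in (0,-.006,.006)]))
```

```text
12.325 [ 0.5241 -0.1833  0.3686] [-3.1363 -0.1738  0.001 ] [-4.6459  1.778  -1.562 ] 0.02999990379307635
s6 lid [[366.3683 315.0206]
 [365.0925 315.8157]
 [367.6534 314.2196]
 [324.5482 308.6127]
 [323.364  309.4753]
 [325.7415 307.7435]]
s6 arm [[367.0655 320.3254]
 [365.7789 321.1062]
 [368.3616 319.5389]
 [324.9973 314.1629]
 [323.8033 315.0099]
 [326.2006 313.3093]]
w6 lid [[468.793   -4.1899]
 [465.0026   4.3133]
 [472.7907 -13.158 ]
 [492.4513 194.6183]
 [487.3592 198.4917]
 [497.8682 190.4978]]
w6 arm [[493.1094  -4.2017]
 [488.6886   4.3018]
 [497.7719 -13.1703]
 [520.6867 194.6072]
 [514.7482 198.481 ]
 [527.0039 190.4864]]
```

View pics/c6.png

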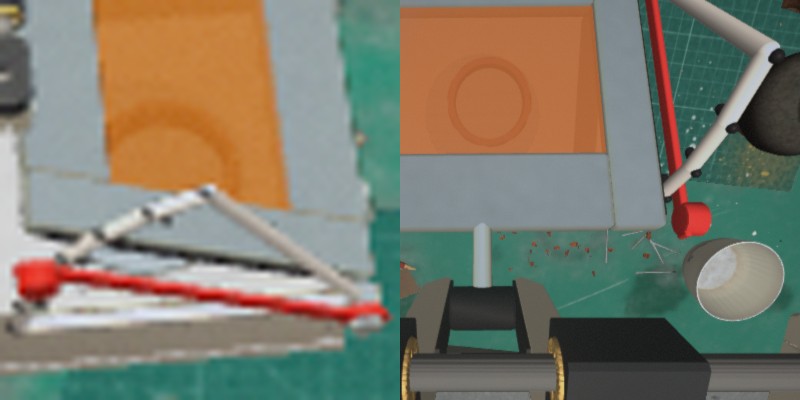

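The last picture shows the lid nearly in line with the arm. On the left, the lid edge runs about (30,230)–(370,280) and the arm (60,270)–(370,312). On the right, the lid edge runs about (642,0)–(666,228) and the arm (653,0)–(683,205). I'll now compare the edges numerically.

Run:
```python
from fit import *
cw=dict(np.load('pics/w6.npz'));cs=dict(np.load('pics/s6.npz'))
im=cw['image']
for v in (20,100,170): print(v,[tuple(int(q) for q in im[v,u]) for u in range(470,530,2)])
im=cs['image']
for u in (330,345,360): print(u,[(v,)+tuple(int(q) for q in im[v,u]) for v in range(302,324)])
P,a,b=redline(cs);print(fitl(P),a,b)
```

```text
20 [(125, 136, 141), (126, 137, 142), (126, 137, 142), (125, 135, 141), (124, 133, 131), (59, 66, 63), (41, 84, 76), (46, 88, 81), (48, 93, 85), (90, 42, 38), (96, 27, 26), (98, 29, 26), (134, 38, 34), (199, 53, 50), (215, 58, 53), (167, 57, 52), (42, 88, 80), (42, 88, 79), (43, 88, 80), (45, 90, 81), (47, 90, 83), (42, 86, 78), (40, 84, 76), (41, 84, 77), (41, 85, 79), (47, 90, 82), (49, 92, 84), (42, 86, 78), (43, 89, 81), (48, 94, 85)]
100 [(130, 142, 147), (129, 141, 147), (130, 141, 147), (130, 141, 147), (132, 143, 147), (131, 142, 147), (130, 142, 147), (130, 141, 147), (131, 143, 147), (129, 139, 138), (86, 88, 83), (46, 88, 81), (45, 93, 84), (44, 93, 85), (55, 89, 80), (95, 30, 27), (99, 29, 26), (104, 30, 27), (163, 46, 42), (216, 59, 55), (218, 57, 53), (180, 67, 60), (70, 117, 107), (45, 92, 83), (45, 92, 83), (47, 93, 84), (42, 90, 81), (47, 92, 83), (45, 90, 81), (42, 87, 80)]
170 [(136, 148, 154), (136, 148, 154), (135, 147, 153), (134, 147, 152), (135, 147, 152), (134, 147, 152), (136, 148, 152), (135, 148, 152), (135, 147, 152), (134, 146, 152), (135, 147, 151), (13
[... 1115 characters left out ...]
 167, 40, 34), (318, 156, 91, 78), (319, 170, 165, 154), (320, 209, 213, 222), (321, 217, 214, 210), (322, 128, 120, 112), (323, 130, 120, 107)]
360 [(302, 194, 123, 52), (303, 193, 123, 52), (304, 158, 161, 160), (305, 153, 165, 167), (306, 153, 165, 167), (307, 161, 168, 169), (308, 188, 181, 172), (309, 166, 159, 152), (310, 144, 137, 128), (311, 149, 159, 161), (312, 138, 144, 132), (313, 58, 57, 54), (314, 164, 165, 166), (315, 207, 207, 199), (316, 212, 212, 213), (317, 218, 220, 206), (318, 197, 96, 83), (319, 176, 39, 28), (320, 149, 69, 61), (321, 137, 125, 110), (322, 136, 125, 112), (323, 135, 126, 110)]
[  0.9905   0.1375 347.9798 317.4955] [368.7675 321.831 ] [326.8113 315.7533]
```

```bash
cat > cmp.py <<'E'
from fit import *
def cross(a,u0,lev,up):
    for u in range(u0,len(a)-1):
        if (a[u]<lev<=a[u+1]) if up else (a[u]>=lev>a[u+1]): return u+(lev-a[u])/(a[u+1]-a[u])
    return np.nan
def run(name):
    c=dict(np.load(f'pics/{name}.npz'));im=c['image'].astype(float);E={k:[] for k in('lid','lo','in','out')}
    for v in range(4,165,2):
        r=im[v,:,0];q=im[v,:,0]-im[v,:,1]
        l=cross(r,465,95,False);a=cross(q,int(l)+2,10,True);b=cross(r,int(a),150,True);o=cross(q,int(b)+1,50,False)
        for k,u in zip(E,(l,a,b,o)):
            if np.isfinite(u): E[k].append((u,v))
    L={}
    for k,p in E.items(): 
        L[k]=fitl(np.array(p)); 
    def solve(items,x0):
        def res(x):
            o=[]
            for k,h,dl in items:
                ab=proj(c,[pt(.02,x[0],x[1]+dl,h),pt(.14,x[0],x[1]+dl,h)]);v=L[k];n=np.array([-v[1],v[0]])
                o+=list((ab-v[2:])@n)
            return np.array(o)
        r=least_squares(res,x0,x_scale=[.1,.01]);return r.x,abs(r.fun).max()
    print(name)
    for h in(.006,.012):print('lid h',h,solve([('lid',h,0)],[.5,-.09]))
    print('arm',solve([('lo',-.0045,0),('in',.0045,0),('out',.0045,-.004)],[.5,-.1]))
    for it in (('lo',-.0045,0),('in',.0045,0),('out',.0045,-.004)):print(it[0],solve([it],[.5,-.1]))
E
python3 - <<'E'
from cmp import *
run('w6')
# scene differential: lid dark lower-edge line vs red line
for nm in('s5','s6'):
    c=dict(np.load(f'pics/{nm}.npz'));g=c['image'].sum(2).astype(float);pl=[];pr=[]
    im=c['image'].astype(float);rr=im[...,0]-(im[...,1]+im[...,2])/2
    for u in range(326,364):
        y=proj(c,[pt(.16-(u-324)/43*.15,.5,-.105)])[0,1]
        lo=int(y)-11;w=np.clip(330-g[lo:lo+9,u],0,None)
        if w.max()>100: pl.append((u,lo+(w*np.arange(9)).sum()/w.sum()))
        lo=int(y)-5;w=np.clip(rr[lo:lo+14,u]-40,0,None)
        if w.sum()>0: pr.append((u,lo+(w*np.arange(14)).sum()/w.sum()))
    for k,p,lat,h in(('lid',pl,-.09,0),('arm',pr,-.105,0)):
        v=fitl(np.array(p))
        def res(x):
            ab=proj(c,[pt(.03,x[0],x[1],h),pt(.14,x[0],x[1],h)]);return (ab-v[2:])@np.array([-v[1],v[0]])
        print(nm,k,len(p),v[1]/v[0],v[2:],least_squares(res,[.5,lat],x_scale=[.1,.01]).x)
E
```

```text
w6
lid h 0.006 (array([ 0.5294, -0.0913]), np.float64(1.2224878227773406e-13))
lid h 0.012 (array([ 0.5294, -0.088 ]), np.float64(1.9778623183697164e-13))
arm (array([ 0.528 , -0.1011]), np.float64(1.618361925273212))
lo (array([ 0.5301, -0.1018]), np.float64(2.6927983768579994e-13))
in (array([ 0.5262, -0.101 ]), np.float64(5.35452487470528e-14))
out (array([ 0.5304, -0.1004]), np.float64(1.4825949712707343e-14))
s5 lid 32 0.11424893 [346.7    312.1724] [ 0.4432 -0.0876]
s5 arm 38 0.14190826 [345.5    316.8488] [ 0.5103 -0.1037]
s6 lid 32 0.14899527 [347.5    311.3069] [ 0.51   -0.0873]
s6 arm 38 0.14285403 [346.5    316.9922] [ 0.5121 -0.1038]
```

In both views the lid angle matches the arm: wrist 0.529 vs 0.529 rad, scene 0.510 vs 0.512 rad. I'm handing the job in while still holding the knob.

```bash
python3 -c "
from plant import *
s=read_state();print(s['t'],s['opening'],s['gripper_force'],s['force']);print(close_job())"
```

```text
12.425 0.02981638531951164 29.98842090368271 [-4.75814594  2.66441036 -1.8490716 ]
the job is handed in; nothing more can be done
None
```

I turned the isolator to OFF first, then lifted the lid by its knob into line with the red setting arm (about 0.52 rad, agreeing to within about 0.002 rad), and handed the job in at 12.4 s still holding the knob.

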